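Fasten a terminal box cover with the slot key

ROBOT

A 6-joint arm with a two-finger parallel gripper is mounted at the origin on a cart in front of the work surface, level with it; the furniture and walls round the work are solid. World frame = base frame: x ahead of the robot, y to its left, z up, the work surface at z = 0. Lengths are in m, angles in rad, forces in N, time in s.
With the tool pointing down it reaches from about 0.3 to 0.775 m from the base axis. Payload 14.6 kg.
Tool frame: the origin (TCP) lies at the very end of the fingers, on their centre line; the grasp point (between the pads) lies 19 mm behind it; z points along the fingers, y is the line along which they close (so a half turn about z gives the same grasp; the last joint's range is limited). The gripper opens to 94 mm and grips with 3 to 60 N. Pads are 16 mm wide; open, the fingers measure 119 mm over their backs; the gripper's body (75 mm by 177 mm) begins 78 mm behind the grasp point.
Start: joints at [-1.298, 0.3, 1.521, -0, 1.321, -0.067], TCP at [0.183, -0.519, 0.205] pointing down, gripper open.
Joint ranges: [-3.03, 3.03], [-0.79, 2.21], [0.23, 2.52], [-1.04, 4.18], [0, 3.07], [-2.55, 2.55]. Speed limits (rad/s): [2.22, 2.22, 2.57, 3.14, 3.14, 3.14].

INTERFACE

Orientations are given as [roll, pitch, yaw] about the fixed x, y, z axes, in that order (R = Rz(yaw) Ry(pitch) Rx(roll)).
In Python, from station import ctrl gives the robot as it stands. The module is installed in compiled form; this text tells all that it offers.
- The arm moves only by the tool step_arm, never from a script. Its argument "deltas" is a list of rows, each an object with "dp": the shift along the tool's x, y, z scaled (see below), a list of three; "twist": the turn about the tool's z scaled (see below). In form: [{"dp": [tx, ty, tz], "twist": twist}, ...]. A call has 1 to 12 rows; each row shifts and turns the commanded pose from where the row before left it, along the tool's axes as they then stand; what a row does not reach is not made up. The controller multiplies each number of a shift by 0.04 m and each number of a turn by 4 degrees. A row lasts 1/10 s, in which the tool goes at most 50 mm and 8.59 degrees, less where a joint would pass 70% of its speed; a pose out of reach is approached as far as the arm can. A call with a number of a shift or a turn outside -1 to 1 is refused whole. A call with a gripper value outside its range is refused whole. "gripper" is the opening, from -1 (shut) to 1 (fully open), set as the call begins (left out, the last holds). The fingers move at their own pace and stop on an object; "squeeze" is the grip in N (left out, the last holds). Time passes only in rows, so rows that do not move let the fingers close. It gives the time, the measured TCP pose, the force, the opening and the grip force at its end, in the units of the state.
- ctrl.get_obs(): the state, without advancing time (a new reading comes with each control period).
- ctrl.camera(name): name is "scene" or "top"; returns (picture, depth): 384x512x3 uint8, red, green, blue; 384x512 float32, m along the optical axis (not along the pixel's ray), 0 where there is no reading.
- ctrl.get_calibration(name): a dict with "fx", "fy", "cx", "cy" (pixels), "world_to_cam" (4x4, takes a point from world to camera coordinates). Camera axes: x right, y down, z forward; pixel columns grow to the right and rows downward; lengths in m; the calibration is good to about 2 mm. A picture is of the moment at which its call begins. get_calibration takes no time and is no camera call.
- ctrl.hand_in(): hands the job in; it is judged then, once.
Trained networks look in the newest picture that a camera, given by its name, has taken for a name from the list of things; names that differ only in an ending like _2 or _b are one class to them, and where a whole thing is asked for, a point or a joint stands for the part that bears it (a point fixed in the world has none). Each returns a list of dicts, best first, with "conf" (0 to 1); they miss things now and then, are a little off and sometimes report something else, mostly with a low value. They report only what shows in the picture. A call takes as long as a camera call.
- ctrl.spot_in(camera, label): "rect" ([left, top, right, bottom] as shares, 0 to 1, of the picture: columns of its width, rows of its height, round what is visible of it).
- ctrl.cut_out(camera, label): "pixels" (384x512 bool, what is visible of it) and "rect" ([left, top, right, bottom] as shares, 0 to 1, of the picture: columns of its width, rows of its height, round what is visible of it).
The state is a dict: "time_s": time; "qpos": joint angles; "joint_vel": joint speeds; "tau": joint torques, N m; "ee_pos": TCP position; "eef_rot": TCP orientation; "force": force on the tool from outside, world axes, zero at the start; "moment": the same for the moment, N m; "grip_width": finger opening in m; "grip_force": force on a finger pad.
Only numpy, scipy, OpenCV 4.12 (cv2) and the standard library are available. Lean on these libraries where they do the work, as an engineer would, in place of code of your own. Each camera call takes 0.05 s, during which the arm holds its last target. There are 200 camera calls.

TASK

Fasten the cover of the grey terminal box: take the T-handled slot key from its stand and with it turn both slotted captive screws clockwise until they are fully home against their stops, feeling your way and without forcing them. Then hang the key upright in the fork of its stand again and let go; leave the other parts on the bench where they lie.

Things in the scene. Friction and masses are not known exactly. Their poses are not given: they have to be found in the camera images.
- terminal_box: Fixed grey box with a grey cover, 120 x 170 x 50 mm (x, y, z), origin at the centre of its underside; the cover's face is 50 mm above the origin. Black cable glands stick out 18 mm on its +x side. Two counterbores 33 mm across, at x, y = (-32, +55) mm (screw a) and (+32, -55) mm (screw b), each hold a captive screw head. The two small 12 mm corner screws are fixed, 3 mm proud.
- screw_a (a joint): Clockwise angle (rad, from above) of captive screw a, at box x, y = (-32, +55) mm. Round steel head, 28 mm across, upper face 1 mm below the cover's face, a straight slot 4.6 mm wide and 7 mm deep right across it; slot along the box's x axis at 0. Starts at 0.35 to 0.7, stays where it is left (friction 0.1 N m). A hard stop lies between 1.5 and 1.85, to be felt.
- screw_b (a joint): The same for captive screw b, at box x, y = (+32, -55) mm; its stop is not at the same angle as that of screw a.
- key: Steel T key, 118 mm tall, z up, origin at mid lower edge of the blade. Blade 3 mm thick (x), 22 mm wide (y), 14 mm long, so it stands across the bar; shank 10 mm thick; collar 30 mm across, 6 mm thick, underside 58 mm above the origin; flat-sided bar on top 70 mm long (x), 12 mm wide (y), 16 mm high, centred 110 mm up. It hangs by its collar in the fork, turned up to 0.4 rad either way.
- key_stand: Fixed dark steel stand, origin on the bench under mid fork. Foot plate 75 x 85 mm, 8 mm thick; back post at x = 32 to 44 mm, 56 mm wide, 75 mm high; from it two prongs, each 17 mm wide with an 18 mm gap between, run towards -x to the open end at x = -24 mm, upper face 75 mm above the bench; a lip 4 mm high stands on each prong's tip (x = -24 to -20 mm).
- fork_seat (a point): Point midway between the prongs at the height of their upper face, where the key's collar sits: the key's axis passes through it, with the key's origin 58 mm lower. Axes as the stand's.
- nut_m20: Bystander: steel hex nut, 30 x 35 x 16 mm, origin at the centre of its underside; to be left alone.
- adapter_a: Bystander: steel pipe adapter standing upright, 30 x 35 x 44 mm, origin at the centre of its underside; to be left alone.
- bolt_m14: Bystander: steel bolt lying down, 24 x 59 x 22 mm, origin at the centre of its underside; to be left alone.
- shim_ring: Bystander: flat steel ring, 52 mm across, 4 mm thick, origin at the centre of its underside; to be left alone.

How it is judged:
By the outcome, as a careful person would: the job done as asked, in the order asked, and still so for the second after the job is handed in, with the robot touching nothing.
It also fails if it takes over 72 s, if anything falls off the work surface, if the arm or the gripper's body presses on something with over 40 N, if the wrist force passes 120 N, or if a joint passes its speed limit or range.

## Working session

There is one attempt and no reset: what is moved stays moved. The work goes in short steps, Python scripts to look and compute and a tool call to move; the robot and the scene stay as the last step left them, time stands still between calls to the robot, and variables do not carry over. Pictures are saved under pics/ and viewed, at most 10 in all, crops included, and the job is handed in when it is done.

Besides the shell and the picture viewer there is one more tool, called after "Emit:" by a JSON object that holds its "method" and its "body". step_arm: Moves the arm, as the interface text tells. Its arguments: {"type":"object","properties":{"deltas":{"type":"array"},"gripper":{"type":"number"},"squeeze":{"type":"number"}},"required":["deltas"]}

```bash
mkdir -p pics
cat > h.py <<'E'
import numpy as np, cv2
from station import ctrl
def cloud(name):
    im,d=ctrl.camera(name); c=ctrl.get_calibration(name)
    v,u=np.mgrid[:384,:512]
    P=np.stack([(u-c['cx'])/c['fx']*d,(v-c['cy'])/c['fy']*d,d],-1)
    T=np.linalg.inv(np.array(c['world_to_cam']))
    W=P@T[:3,:3].T+T[:3,3]; W[d==0]=np.nan
    return im,d,W
def save(n,im,s=None):
    if s: im=cv2.resize(im,s,interpolation=cv2.INTER_CUBIC)
    cv2.imwrite('pics/'+n,im[...,::-1])
E
python3 - <<'E'
from h import *
o=ctrl.get_obs(); print(o)
for n in ['top','scene']:
    im,d,W=cloud(n); save(n+'0.png',im,(800,600)); np.savez(n+'0.npz',im=im,d=d,W=W)
    c=ctrl.get_calibration(n); print(n,c['fx'],np.linalg.inv(np.array(c['world_to_cam'])).round(3).tolist())
    for l in ['terminal_box','screw_a','key','key_stand']:
        r=ctrl.cut_out(n,l)
        for k in r[:3]:
            p=W[k['pixels']]; print(n,l,round(k['conf'],2),(np.array(k['rect'])*[512,384,512,384]).round(),k['pixels'].sum(),np.nanmedian(p,0).round(3),np.nanmin(p,0).round(3),np.nanmax(p,0).round(3))
E
```

```text
{'time_s': 0.0, 'qpos': array([-1.29761736e+00,  3.00475892e-01,  1.52160010e+00, -6.86873180e-06,
        1.32070459e+00, -6.65633204e-02]), 'joint_vel': array([-7.86180100e-05, -2.21761329e-04,  9.00120757e-04,  4.06602289e-04,
       -1.24221273e-03, -1.11417635e-03]), 'tau': array([ 2.55375220e-03, -5.31804514e+01, -3.52740777e+01,  7.09030917e-02,
        2.43934459e-02, -1.06055393e-04]), 'ee_pos': array([ 0.18322511, -0.51829409,  0.20487566]), 'eef_rot': array([-3.14040691e+00, -7.23757497e-05,  3.39743943e-01]), 'force': array([-0.14879244,  0.60136442, -0.29851619]), 'moment': array([-0.05727479,  0.01242466, -0.00179558]), 'grip_force': 0.0, 'grip_width': 0.09383182950507733}
top 433.7407187107396 [[0.01, -0.984, 0.176, 0.399], [-1.0, -0.011, -0.004, 0.064], [0.006, -0.176, -0.984, 0.926], [0.0, 0.0, 0.0, 1.0]]
top terminal_box 0.7 [198. 141. 283. 211.] 5001 [0.604 0.106 0.05 ] [ 0.534  0.009 -0.002] [0.691 0.203 0.057]
top terminal_box 0.22 [157. 232. 203. 276.] 1232 [0.448 0.212 0.01 ] [ 0.398  0.18  -0.004] [0.491 0.276 0.137]
top screw_a 0.58 [207. 189. 220. 203.] 140 
[... 696 characters left out ...]
057 0.049] [0.636 0.043 0.042] [0.662 0.071 0.053]
scene screw_a 0.64 [195. 105. 237. 150.] 1110 [0.457 0.219 0.038] [ 0.403  0.19  -0.002] [0.491 0.292 0.081]
scene screw_a 0.15 [257. 138. 329. 227.] 5129 [0.611 0.089 0.05 ] [ 0.536  0.008 -0.002] [0.69  0.24  0.057]
scene key 0.93 [185.  88. 219. 131.] 434 [0.43  0.231 0.126] [ 0.388  0.216 -0.001] [0.462 0.329 0.138]
scene key 0.58 [303. 188. 317. 203.] 128 [0.648 0.057 0.049] [0.636 0.043 0.042] [0.662 0.069 0.053]
scene key_stand 0.94 [192. 103. 237. 148.] 1175 [0.454 0.22  0.038] [ 0.382 -0.043 -0.004] [0.496 0.319 0.351]
scene key_stand 0.33 [322. 274. 339. 294.] 290 [ 0.68  -0.114  0.028] [ 0.666 -0.127 -0.   ] [ 0.7   -0.088  0.048]
```

Run:
```python
from h import *
t=np.load('top0.npz')['im']; s=np.load('scene0.npz')['im']
def crop(im,x0,y0,x1,y1,k): return cv2.resize(im[y0:y1,x0:x1],None,fx=k,fy=k,interpolation=cv2.INTER_CUBIC)
a=crop(t,140,130,300,290,2.5); b=crop(s,175,80,335,240,2.5)
save('crops0.png',np.hstack([a,b])[:, :800])
```

```text
(no output)
```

View pics/top0.png

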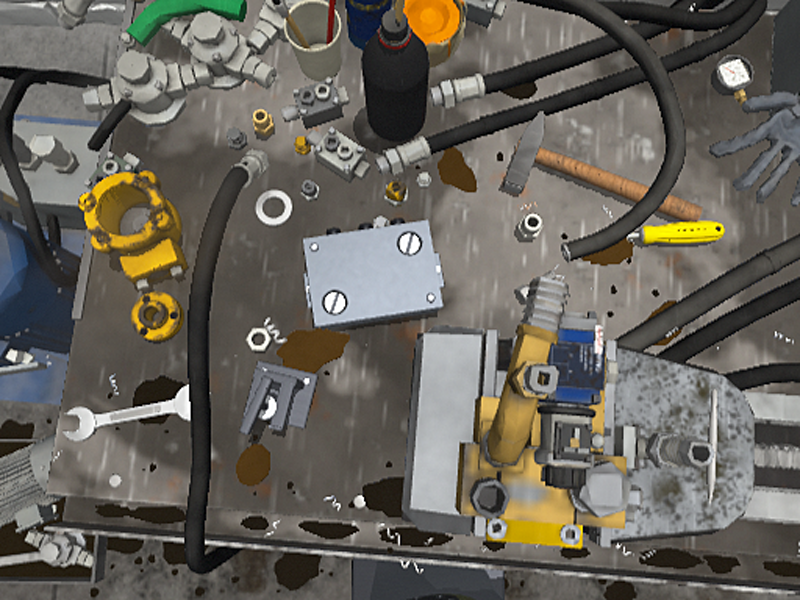

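View pics/crops0.png

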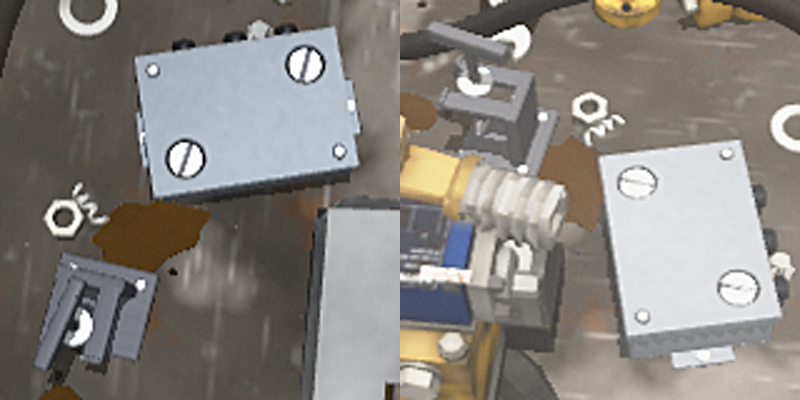

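```bash
cat > fit.py <<'E'
from h import *
def rect(Q):
    (c,s,a)=cv2.minAreaRect((Q[:,:2]*1000).astype(np.float32)); return np.round(c,1),np.round(s,1),round(a,1)
def sel(W,x0,x1,y0,y1,z0,z1):
    return (W[...,0]>x0)&(W[...,0]<x1)&(W[...,1]>y0)&(W[...,1]<y1)&(W[...,2]>z0)&(W[...,2]<z1)
E
python3 - <<'E'
from fit import *
for n in ['top','scene']:
    f=np.load(n+'0.npz'); W=f['W'];im=f['im']
    for nm,b in dict(box=(.5,.72,-.02,.23,.045,.054),bar=(.36,.5,.15,.32,.115,.142),fork=(.36,.52,.15,.32,.068,.0795),collar=(.36,.52,.15,.32,.0795,.09),foot=(.36,.52,.15,.32,.006,.011)).items():
        m=sel(W,*b).astype(np.uint8)
        k,l,st,_=cv2.connectedComponentsWithStats(m)
        if k<2: print(n,nm,'none');continue
        i=1+st[1:,4].argmax(); Q=W[l==i]
        print(n,nm,len(Q),rect(Q),'med z',np.median(Q[:,2]).round(4), 'mean',Q.mean(0).round(4))
        if nm=='bar': print(Q[:,2].round(3).min(),Q[:,2].max().round(3))
    # slots
    g=im.astype(int).sum(2)
    for c in [(.564,.155),(.646,.057)]:
        m=sel(W,c[0]-.02,c[0]+.02,c[1]-.02,c[1]+.02,.03,.06)
        v,u=np.where(m); 
        print(n,c); print(g[v.min():v.max()+1,u.min():u.max()+1]//3)
E
```

```text
top box 4462 (array([606.4, 105.6]), array([121.3, 170.4]), 9.6) med z 0.0503 mean [0.6051 0.1056 0.0503]
top bar 296 (array([427.4, 234.1]), array([12.9, 68.8]), 68.8) med z 0.1345 mean [0.4267 0.2328 0.1337]
0.122 0.139
top fork 491 (array([436.8, 229.6]), array([55.3, 67.8]), 77.3) med z 0.0752 mean [0.4422 0.2227 0.0751]
top collar 90 (array([425.7, 228. ]), array([16. , 28.1]), 70.8) med z 0.0816 mean [0.4259 0.2284 0.0821]
top foot 486 (array([446.5, 227.2]), array([84.3, 74.4]), 77.5) med z 0.0083 mean [0.4488 0.2076 0.0083]
top (0.564, 0.155)
[[182 185 187 186 188 190 191 193 200 200 200 202 199 193 194 192 191 191
  190 190]
 [185 184 189 186 190 191 200 181 144 118 119 139 155 191 200 196 193 191
  191 192]
 [186 185 188 190 196 181 127  87  46  10  17  45  70 109 145 191 197 194
  192 191]
 [182 183 188 197 171 100  24 110 255 255 255 159  31  62  39 114 180 199
  196 192]
 [183 185 191 171  92  21 255 255 255 255 255 143  99 255 176   9 109 180
  201 194]
 [184 189 188  97  16 255 255 255 254 255 192 104 147 255 255 194  14 139
  205 199]
 [186 194 138  29 201 255 255 250
[... 5993 characters left out ...]
9 173 209 255 250 248 248 248 249 249 248 248 248 249 249 251
  121 136 228]
 [225 228 230 217 153 251 254 249 248 247 247 247 247 247 248 250 255 233
  113 179 232]
 [225 227 229 228 193 165 251 254 250 249 248 248 248 248 249 252 248 164
  138 223 229]
 [225 225 226 229 225 196 177 222 252 254 253 252 252 252 254 226 229 145
  214 227 226]
 [227 226 225 228 228 224 213 171 174 213 220 217 226 234 215 182 214 222
  227 226 224]
 [226 226 226 227 227 228 227 224 216 205 203 189 191 194 213 222 225 227
  227 224 225]
 [226 225 226 226 227 226 225 227 226 225 224 223 222 224 227 227 226 225
  226 224 224]
 [226 224 225 224 225 224 225 225 225 225 225 226 226 226 225 226 226 226
  225 223 224]]
```

```bash
cat > slots.py <<'E'
from fit import *
def unproj(n,u,v,z):
    c=ctrl.get_calibration(n); T=np.linalg.inv(np.array(c['world_to_cam']))
    d=T[:3,:3]@np.array([(u-c['cx'])/c['fx'],(v-c['cy'])/c['fy'],np.ones_like(u)])
    return (T[:3,3:]+d*((z-T[2,3])/d[2]))[:2].T
def slots(n,im,cs=((.565,.155),(.646,.057))):
    K=8; big=cv2.resize(im,None,fx=K,fy=K,interpolation=cv2.INTER_CUBIC).astype(float).mean(2)
    v,u=np.mgrid[:384*K,:512*K]; u=(u+.5)/K-.5; v=(v+.5)/K-.5
    for c0 in cs:
        c=np.array(c0)
        cal=ctrl.get_calibration(n); p=np.array(cal['world_to_cam'])@np.r_[c,.049,1]
        pu,pv=p[:2]/p[2]*[cal['fx'],cal['fy']]+[cal['cx'],cal['cy']]
        w=(abs(u-pu)<13)&(abs(v-pv)<13); X=unproj(n,u[w],v[w],.049); g=big[w]
        for _ in range(10):   # head centre: mean of bright px hull
            m=(np.hypot(*(X-c).T)<.0165)&(g>(225 if n=='top' else 238))
            h=cv2.convexHull((X[m]*1e5).astype(np.float32)); M=cv2.moments(h); c=np.array([M['m10'],M['m01']])/M['m00']/1e5
        r=np.sqrt(M['m00']/np.pi)/1e5
        m=np.hypot(*(X-c).T)<.0115
        wt=np.clip((225 if n=='top' else 244)-g[m],0,None); Y=X[m]; mu=(wt[:,None]*Y).sum(0)/wt.sum()
        e,V=np.linalg.eigh(((Y-mu)*wt[:,None]).T@(Y-mu)); a=np.arctan2(V[1,1],V[0,1]); a=(a+np.pi/2)%np.pi-np.pi/2
        print(n,c0,'centre',c.round(4),'r',r.round(4),'slot mean',mu.round(4),'slot world ang',a.round(3))
E
python3 - <<'E'
from slots import *
for n in ['top','scene']:
    f=np.load(n+'0.npz'); slots(n,f['im'])
A=np.vstack([np.load(n+'0.npz')['W'].reshape(-1,3) for n in ['top','scene']]); A=A[~np.isnan(A).any(1)]
print('max z per 50mm cell (mm); rows x .25-.8, cols y .4..-.3')
for x in np.arange(.25,.8,.05):
    print(round(x,2),[int(1000*max(A[(abs(A[:,0]-x-.025)<.025)&(abs(A[:,1]-y-.025)<.025),2],default=np.nan) if ((abs(A[:,0]-x-.025)<.025)&(abs(A[:,1]-y-.025)<.025)).any() else -1) for y in np.arange(.35,-.31,-.05)])
E
```

```text
top (0.565, 0.155) centre [0.5647 0.1543] r 0.0132 slot mean [0.5644 0.1544] slot world ang -0.3
top (0.646, 0.057) centre [0.6462 0.0566] r 0.0132 slot mean [0.6459 0.0567] slot world ang -0.244
scene (0.565, 0.155) centre [0.5664 0.1547] r 0.0135 slot mean [0.5639 0.1559] slot world ang -0.217
scene (0.646, 0.057) centre [0.6478 0.057 ] r 0.0135 slot mean [0.6447 0.0578] slot world ang -0.166
max z per 50mm cell (mm); rows x .25-.8, cols y .4..-.3
0.25 [0, 27, 4, 3, 3, 9, 128, 200, 384, 391, 214, 206, 202, 188]
0.3 [5, 32, 5, 5, 10, 13, 203, 309, 312, 308, 312, 262, 204, 210]
0.35 [4, 56, 133, 137, 5, 5, 203, 269, 339, 360, 331, 341, 339, 212]
0.4 [12, 88, 133, 139, 11, 5, 200, 206, 399, 396, 346, 269, 268, 211]
0.45 [11, 117, 77, 137, 77, 4, 198, 206, 397, 397, 346, 207, 204, 203]
0.5 [40, 136, 132, 19, 54, 54, 53, 205, 352, 355, 337, 173, 38, 37]
0.55 [39, 143, 142, 11, 54, 54, 54, 56, 5, 26, 24, 5, 5, 39]
0.6 [89, 144, 143, 6, 55, 55, 55, 54, 6, 10, 17, 44, 41, 6]
0.65 [90, 135, 138, 8, 54, 54, 55, 54, 6, 45, 47, 45, 47, 50]
0.7 [90, 5, 120, 40, 40, 44, 53, 25, 6, 33, 32, 24, 43, 52]
0.75 [6, 31, 79, 28, 59, 58, 41, 34, 19, 33, 33, 32, 31, 51]
```

```bash
cat > plan.py <<'E'
from h import *
import json
def plan(wps):
    """wps: (x,y,z,yaw,rows); prints rows from the measured pose"""
    o=ctrl.get_obs(); p=np.array(o['ee_pos']); y=o['eef_rot'][2]
    print('at',p.round(4),round(y,4),'q6',o['qpos'][5].round(3),'t',round(o['time_s'],2))
    out=[]
    for *t,ty,n in wps:
        t=np.array(t)
        for k in range(n,0,-1):
            d=(t-p)/k; dy=(ty-y)/k
            R=np.array([[np.cos(y),np.sin(y),0],[np.sin(y),-np.cos(y),0],[0,0,-1]])
            r=np.clip((R.T@d/.04).round(2),-1,1); w=float(np.clip(round(-dy/np.radians(4),2),-1,1))
            p=p+R@r*.04; y-=w*np.radians(4); out.append({"dp":(r+0).tolist(),"twist":w})
        print('reach',p.round(4),round(y,3))
    for i in range(0,len(out),12): print(json.dumps(out[i:i+12],separators=(',',':')))
E
python3 - <<'E'
from plan import *
plan([(.183,-.519,.48,.34,7),(.38,-.2,.48,.1,9),(.428,.2335,.28,-.382,12),(.428,.2335,.108,-.382,6)])
E
```

```text
at [ 0.1833 -0.5185  0.2054] 0.3398 q6 -0.067 t 0.5
reach [ 0.183  -0.519   0.4798] 0.34
reach [ 0.38   -0.2001  0.4798] 0.1
reach [0.4281 0.2334 0.2798] -0.382
reach [0.4281 0.2334 0.1078] -0.382
[{"dp":[0.0,0.0,-0.98],"twist":-0.0},{"dp":[0.0,0.0,-0.98],"twist":-0.0},{"dp":[0.0,0.0,-0.98],"twist":-0.0},{"dp":[0.0,0.0,-0.98],"twist":-0.0},{"dp":[0.0,0.0,-0.98],"twist":-0.0},{"dp":[-0.01,0.0,-0.98],"twist":-0.0},{"dp":[0.0,0.01,-0.98],"twist":-0.0},{"dp":[0.81,-0.65,0.0],"twist":0.38},{"dp":[0.79,-0.67,0.0],"twist":0.38},{"dp":[0.78,-0.7,0.0],"twist":0.38},{"dp":[0.76,-0.72,0.0],"twist":0.38},{"dp":[0.74,-0.74,0.0],"twist":0.38}]
[{"dp":[0.72,-0.75,0.0],"twist":0.38},{"dp":[0.69,-0.77,0.0],"twist":0.38},{"dp":[0.68,-0.79,0.0],"twist":0.39},{"dp":[0.65,-0.81,0.0],"twist":0.38},{"dp":[0.19,-0.89,0.42],"twist":0.58},{"dp":[0.15,-0.9,0.42],"twist":0.58},{"dp":[0.12,-0.9,0.42],"twist":0.57},{"dp":[0.08,-0.9,0.42],"twist":0.58},{"dp":[0.05,-0.91,0.41],"twist":0.57},{"dp":[0.01,-0.91,0.42],"twist":0.58},{"dp":[-0.03,-0.91,0.41],"twist":0.57},{"dp":[-0.06,-0.91,0.42],"twist":0.58}]
[{"dp":[-0.1,-0.9,0.41],"twist":0.57},{"dp":[-0.14,-0.9,0.42],"twist":0.58},{"dp":[-0.17,-0.89,0.41],"twist":0.57},{"dp":[-0.21,-0.88,0.42],"twist":0.58},{"dp":[0.0,0.0,0.72],"twist":-0.0},{"dp":[0.0,0.0,0.72],"twist":-0.0},{"dp":[0.0,0.0,0.71],"twist":-0.0},{"dp":[0.0,0.0,0.72],"twist":-0.0},{"dp":[0.0,0.0,0.71],"twist":-0.0},{"dp":[0.0,0.0,0.72],"twist":-0.0}]
```

Emit:
{"method": "step_arm", "body": {"deltas": [{"dp": [0,0,-0.98],"twist": 0},{"dp": [0,0,-0.98],"twist": 0},{"dp": [0,0,-0.98],"twist": 0},{"dp": [0,0,-0.98],"twist": 0},{"dp": [0,0,-0.98],"twist": 0},{"dp": [0,0,-0.98],"twist": 0},{"dp": [0,0,-0.98],"twist": 0},{"dp": [0.81,-0.65,0],"twist": 0.38},{"dp": [0.79,-0.67,0],"twist": 0.38},{"dp": [0.78,-0.7,0],"twist": 0.38},{"dp": [0.76,-0.72,0],"twist": 0.38},{"dp": [0.74,-0.74,0],"twist": 0.38}], "gripper": -0.06}}

```text
time_s: 1.7
ee_pos: [0.2934, -0.3394, 0.4799]
eef_rot: [3.141, -0.0, 0.206]
force: [0.4, -0.6, 0.2]
grip_width: 0.0437
grip_force: 0.0
```

Emit:
{"method": "step_arm", "body": {"deltas": [{"dp": [0.72,-0.75,0.0],"twist": 0.38},{"dp": [0.69,-0.77,0.0],"twist": 0.38},{"dp": [0.68,-0.79,0.0],"twist": 0.39},{"dp": [0.65,-0.81,0.0],"twist": 0.38},{"dp": [0.19,-0.89,0],"twist": 0.58},{"dp": [0.15,-0.9,0],"twist": 0.58},{"dp": [0.12,-0.9,0],"twist": 0.57},{"dp": [0.08,-0.9,0],"twist": 0.58},{"dp": [0.05,-0.91,0],"twist": 0.57},{"dp": [0.01,-0.91,0],"twist": 0.58},{"dp": [-0.03,-0.91,0],"twist": 0.57},{"dp": [-0.06,-0.91,0.42],"twist": 0.58}]}}

```text
time_s: 2.9
ee_pos: [0.4125, 0.0912, 0.4644]
eef_rot: [-3.14, -0.003, -0.223]
force: [1.2, 0.7, -1.1]
grip_width: 0.0444
grip_force: 0.0
```

Run:
```python
from plan import *
plan([(.428,.2335,.28,-.382,5),(.428,.2335,.16,-.382,4)])
```

```text
at [0.4125 0.0912 0.4644] -0.2231 q6 1.925 t 2.9
reach [0.4282 0.2335 0.28  ] -0.382
reach [0.4282 0.2335 0.16  ] -0.382
[{"dp":[-0.08,-0.71,0.92],"twist":0.46},{"dp":[-0.11,-0.71,0.92],"twist":0.45},{"dp":[-0.13,-0.7,0.92],"twist":0.46},{"dp":[-0.15,-0.7,0.93],"twist":0.45},{"dp":[-0.16,-0.7,0.92],"twist":0.46},{"dp":[0.0,0.0,0.75],"twist":-0.0},{"dp":[0.0,0.0,0.75],"twist":-0.0},{"dp":[0.0,0.0,0.75],"twist":-0.0},{"dp":[0.0,0.0,0.75],"twist":-0.0}]
```

Emit:
{"method": "step_arm", "body": {"deltas": [{"dp": [-0.08,-0.71,0.92],"twist": 0.46},{"dp": [-0.11,-0.71,0.92],"twist": 0.45},{"dp": [-0.13,-0.7,0.92],"twist": 0.46},{"dp": [-0.15,-0.7,0.93],"twist": 0.45},{"dp": [-0.16,-0.7,0.92],"twist": 0.46},{"dp": [0,0,0.75],"twist": 0},{"dp": [0,0,0.75],"twist": 0},{"dp": [0,0,0.75],"twist": 0},{"dp": [0,0,0.7],"twist": 0}]}}

```text
time_s: 3.8
ee_pos: [0.4277, 0.232, 0.1594]
eef_rot: [3.141, 0.0, -0.381]
force: [0.0, -0.3, 1.2]
grip_width: 0.0439
grip_force: 0.0
```

Run:
```python
from plan import *
plan([(.428,.2335,.108,-.382,3)])
im,d,W=cloud('scene'); t,_,_=cloud('top')
save('pre.png',np.hstack([cv2.resize(im[60:180,140:260],(400,400)),cv2.resize(t[200:300,130:230],(400,400))]))
```

```text
at [0.4277 0.232  0.1594] -0.3805 q6 2.373 t 3.8
reach [0.428  0.2336 0.1082] -0.382
[{"dp":[0.0,-0.01,0.43],"twist":0.01},{"dp":[0.0,-0.01,0.43],"twist":0.01},{"dp":[-0.01,-0.02,0.42],"twist":0.0}]
```

View pics/pre.png

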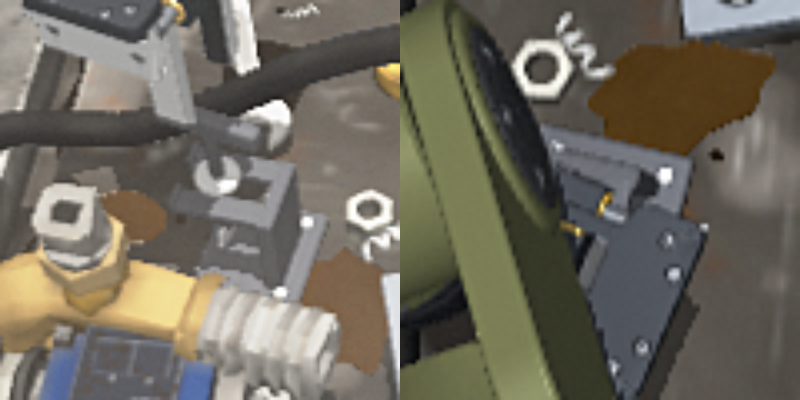

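Emit:
{"method": "step_arm", "body": {"deltas": [{"dp": [0,-0.01,0.43],"twist": 0.01},{"dp": [0,-0.01,0.43],"twist": 0.01},{"dp": [0,0,0.42],"twist": 0}]}}

```text
time_s: 4.2
ee_pos: [0.429, 0.2331, 0.1106]
eef_rot: [-3.14, -0.001, -0.382]
force: [0.5, 0.0, -0.7]
grip_width: 0.0443
grip_force: 0.0
```

Emit:
{"method": "step_arm", "body": {"deltas": [{"dp": [0,0,0],"twist": 0},{"dp": [0,0,0],"twist": 0},{"dp": [0,0,0],"twist": 0},{"dp": [0,0,0],"twist": 0},{"dp": [0,0,0],"twist": 0},{"dp": [0,0,0],"twist": 0}], "gripper": -1, "squeeze": 15}}

```text
time_s: 4.8
ee_pos: [0.4287, 0.2329, 0.1102]
eef_rot: [-3.141, -0.001, -0.382]
force: [0.8, 0.6, 6.0]
grip_width: 0.0116
grip_force: 15.0
```

```bash
python3 -c "
from h import *
o=ctrl.get_obs(); print(o['ee_pos'],o['eef_rot'],o['force'],o['moment'],o['grip_width'],o['grip_force'])"
```

```text
[0.42865315 0.23293304 0.11016521] [-3.14056332e+00 -9.10752839e-04 -3.82056878e-01] [0.84424785 0.57100943 6.02467329] [ 0.11288424 -0.00068064  0.01013508] 0.01158572080462364 15.000354945659637
```

Emit:
{"method": "step_arm", "body": {"deltas": [{"dp": [0,0,0],"twist": 0},{"dp": [0,0,0],"twist": 0},{"dp": [0,0,-0.12],"twist": 0},{"dp": [0,0,-0.12],"twist": 0}], "squeeze": 60}}

```text
time_s: 5.2
ee_pos: [0.4281, 0.2326, 0.1192]
eef_rot: [3.141, 0.001, -0.382]
force: [1.1, -0.3, -1.1]
grip_width: 0.0116
grip_force: 60.0
```

Run:
```python
from plan import *
o=ctrl.get_obs(); print(o['force'],o['moment'],o['grip_width'],o['grip_force'])
p=o['ee_pos']; d=np.array([-.975,.222,0])
q=p+.065*d
plan([(*q,-.382,4),(q[0],q[1],.21,-.25,3)])
```

```text
[ 1.09123585 -0.30639982 -1.14853057] [-0.04511068 -0.03765672  0.00707869] 0.011631366880092298 59.999202489852905
at [0.4281 0.2326 0.1192] -0.3821 q6 2.375 t 5.2
reach [0.3648 0.2468 0.1192] -0.382
reach [0.3648 0.2468 0.21  ] -0.25
[{"dp":[-0.4,0.06,0.0],"twist":-0.0},{"dp":[-0.4,0.07,0.0],"twist":-0.0},{"dp":[-0.4,0.06,0.0],"twist":-0.0},{"dp":[-0.4,0.07,0.0],"twist":-0.0},{"dp":[0.0,0.0,-0.76],"twist":-0.63},{"dp":[0.0,0.0,-0.75],"twist":-0.63},{"dp":[0.0,0.0,-0.76],"twist":-0.63}]
```

Emit:
{"method": "step_arm", "body": {"deltas": [{"dp": [-0.4,0.06,0],"twist": 0},{"dp": [-0.4,0.07,0],"twist": 0},{"dp": [-0.4,0.06,0],"twist": 0},{"dp": [-0.4,0.07,0],"twist": 0}]}}

```text
time_s: 5.6
ee_pos: [0.364, 0.2471, 0.1191]
eef_rot: [3.142, 0.0, -0.382]
force: [0.3, 0.5, -1.7]
grip_width: 0.011
grip_force: 60.0
```

Run:
```python
from plan import *
o=ctrl.get_obs(); print(o['force'],o['moment'])
im,d,W=cloud('scene'); np.savez('wd.npz',im=im,W=W)
save('wd.png',cv2.resize(im[60:180,130:250],(480,480)))
# goal above screw a: slot -.315 -> tool yaw 1.256
plan([(.3648,.2468,.22,-.2,3),(.5655,.1545,.22,1.256,22)])
```

```text
[ 0.34282863  0.53677343 -1.66853844] [ 0.05298787 -0.00935384 -0.0202275 ]
at [0.3622 0.2474 0.119 ] -0.3815 q6 2.468 t 5.65
reach [0.365  0.2469 0.2202] -0.2
reach [0.5657 0.1544 0.2202] 1.256
[{"dp":[0.02,0.0,-0.84],"twist":-0.87},{"dp":[0.02,0.0,-0.84],"twist":-0.87},{"dp":[0.03,-0.01,-0.85],"twist":-0.86},{"dp":[0.24,0.06,0.0],"twist":-0.95},{"dp":[0.24,0.07,0.0],"twist":-0.95},{"dp":[0.23,0.09,0.0],"twist":-0.95},{"dp":[0.23,0.1,0.0],"twist":-0.95},{"dp":[0.22,0.12,0.0],"twist":-0.95},{"dp":[0.21,0.13,0.0],"twist":-0.95},{"dp":[0.2,0.15,0.0],"twist":-0.95},{"dp":[0.19,0.16,0.0],"twist":-0.95},{"dp":[0.18,0.17,0.0],"twist":-0.95}]
[{"dp":[0.17,0.19,0.0],"twist":-0.95},{"dp":[0.16,0.2,0.0],"twist":-0.95},{"dp":[0.14,0.21,0.0],"twist":-0.95},{"dp":[0.13,0.22,0.0],"twist":-0.95},{"dp":[0.12,0.22,0.0],"twist":-0.95},{"dp":[0.1,0.23,0.0],"twist":-0.94},{"dp":[0.09,0.24,0.0],"twist":-0.95},{"dp":[0.07,0.24,0.0],"twist":-0.94},{"dp":[0.05,0.25,0.0],"twist":-0.95},{"dp":[0.04,0.25,0.0],"twist":-0.94},{"dp":[0.02,0.25,0.0],"twist":-0.95},{"dp":[0.0,0.25,0.0],"twist":-0.94}]
[{"dp":[-0.01,0.25,0.0],"twist":-0.95}]
```

View pics/wd.png

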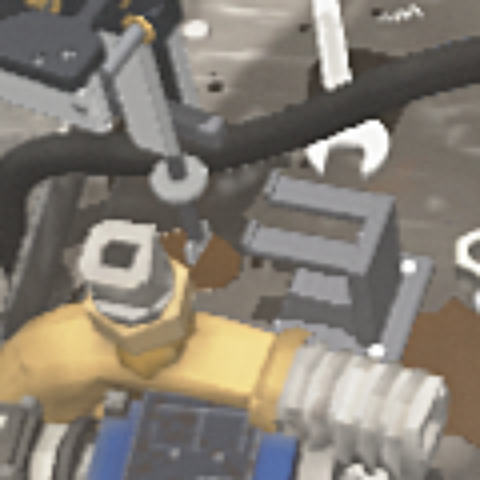

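Emit:
{"method": "step_arm", "body": {"deltas": [{"dp": [0.02,0.0,-0.84],"twist": -0.87},{"dp": [0.02,0.0,-0.84],"twist": -0.87},{"dp": [0.03,-0.01,-0.85],"twist": -0.86},{"dp": [0.24,0.06,0.0],"twist": -0.95},{"dp": [0.24,0.07,0.0],"twist": -0.95},{"dp": [0.23,0.09,0.0],"twist": -0.95},{"dp": [0.23,0.1,0.0],"twist": -0.95},{"dp": [0.22,0.12,0.0],"twist": -0.95},{"dp": [0.21,0.13,0.0],"twist": -0.95},{"dp": [0.2,0.15,0.0],"twist": -0.95},{"dp": [0.19,0.16,0.0],"twist": -0.95},{"dp": [0.18,0.17,0.0],"twist": -0.95}]}}

```text
time_s: 6.85
ee_pos: [0.4493, 0.2089, 0.2203]
eef_rot: [3.142, 0.0, 0.399]
force: [0.3, 0.8, -1.0]
grip_width: 0.0112
grip_force: 60.0
```

Emit:
{"method": "step_arm", "body": {"deltas": [{"dp": [0.17,0.19,0.0],"twist": -0.95},{"dp": [0.16,0.2,0.0],"twist": -0.95},{"dp": [0.14,0.21,0.0],"twist": -0.95},{"dp": [0.13,0.22,0.0],"twist": -0.95},{"dp": [0.12,0.22,0.0],"twist": -0.95},{"dp": [0.1,0.23,0.0],"twist": -0.94},{"dp": [0.09,0.24,0.0],"twist": -0.95},{"dp": [0.07,0.24,0.0],"twist": -0.94},{"dp": [0.05,0.25,0.0],"twist": -0.95},{"dp": [0.04,0.25,0.0],"twist": -0.94},{"dp": [0.02,0.25,0.0],"twist": -0.95},{"dp": [0.0,0.25,0.0],"twist": -0.94}]}}

```text
time_s: 8.05
ee_pos: [0.5595, 0.1579, 0.2202]
eef_rot: [-3.141, 0.0, 1.192]
force: [-0.0, -0.8, -1.3]
grip_width: 0.0113
grip_force: 60.0
```

Emit:
{"method": "step_arm", "body": {"deltas": [{"dp": [-0.01,0.25,0.75],"twist": -0.95},{"dp": [0,0,0.75],"twist": 0}]}}

```text
time_s: 8.25
ee_pos: [0.5692, 0.1536, 0.1598]
eef_rot: [3.14, -0.001, 1.258]
force: [-0.4, 0.4, -1.7]
grip_width: 0.0119
grip_force: 60.0
```

Run:
```python
from slots import *
o=ctrl.get_obs(); p=o['ee_pos']; print(p,o['eef_rot'],o['force'],o['moment'],o['grip_width'])
for n in ['scene','top']:
    im,d,W=cloud(n); np.savez(n+'1.npz',im=im,W=W)
    # collar: underside expected at TCP-.0932+.058 .. +.064
    z=p[2]-.0932+.058
    m=sel(W,p[0]-.03,p[0]+.03,p[1]-.03,p[1]+.03,z+.0035,z+.009)
    if m.sum(): Q=W[m]; print(n,'collar',m.sum(),Q[:,:2].min(0),Q[:,:2].max(0),rect(Q), cv2.minEnclosingCircle((Q[:,:2]*1000).astype(np.float32)))
    m=sel(W,p[0]-.03,p[0]+.03,p[1]-.03,p[1]+.03,z-.065,z-.03)
    if m.sum(): Q=W[m]; print(n,'blade',m.sum(),Q.mean(0),rect(Q),Q[:,2].min())
im=np.load('scene1.npz')['im']; t=np.load('top1.npz')['im']
save('ov.png',np.hstack([cv2.resize(im[100:220,220:340],(400,400)),cv2.resize(t[130:230,180:280],(400,400))]))
```

```text
[0.56920481 0.15357062 0.15983903] [ 3.14014796e+00 -6.41562255e-04  1.25768021e+00] [-0.37391578  0.43568495 -1.70425047] [-0.02805927 -0.07750524  0.00981047] 0.011885756721124761
scene collar 97 [0.55606535 0.13786437] [0.58463326 0.16498772] (array([572. , 148.2]), array([29.3, 22.6]), 39.0) ((569.9483642578125, 151.0327911376953), 15.022282600402832)
scene blade 64 [0.56988718 0.15038221 0.07865278] (array([569. , 149.7]), array([ 7.7, 21.7]), 70.1) 0.06623375860351954
```

View pics/ov.png

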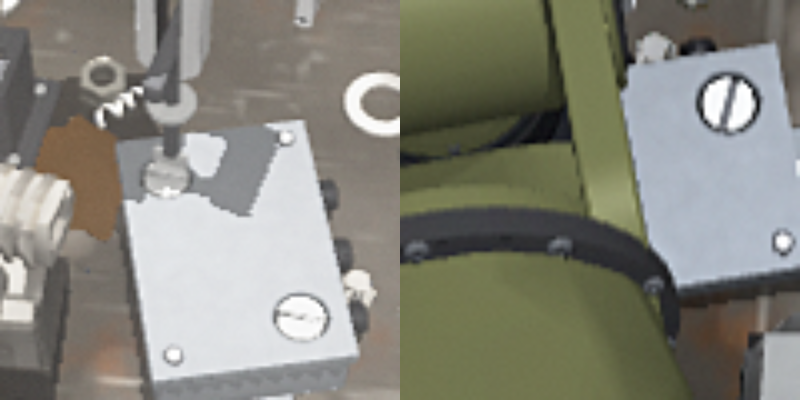

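```bash
cat > coll.py <<'E'
from slots import *
from scipy.optimize import least_squares
def collar(off=.0932):
    o=ctrl.get_obs(); p=o['ee_pos']; im,d,W=cloud('scene'); z=p[2]-off+.058
    m=sel(W,p[0]-.03,p[0]+.03,p[1]-.035,p[1]+.03,z+.0035,z+.009); Q=W[m]
    h=cv2.convexHull((Q[:,:2]*1000).astype(np.float32))[:,0].astype(float)
    h=h[h[:,1]<np.median(Q[:,1])*1000+3]   # near (camera-side) rim
    f=least_squares(lambda c:np.hypot(*(h-c).T)-14.6,Q[:,:2].mean(0)*1000,loss='soft_l1').x
    m=sel(W,p[0]-.03,p[0]+.03,p[1]-.035,p[1]+.03,z-.056,z-.045); B=W[m]
    a=np.nan
    if len(B)>6:
        dd=B[:,:2]-B[:,:2].mean(0); w,V=np.linalg.eigh(dd.T@dd); a=np.arctan(V[1,1]/V[0,1])
    print('tcp',p.round(4),o['eef_rot'].round(4),'collar',f.round(1),len(h),'zmed',np.median(Q[:,2]).round(4),'exp',round(z+.006,4),'blade',len(B),(B.mean(0)*1000).round(1) if len(B) else '', 'ang',a)
    return o
E
python3 - <<'E'
from coll import *
for _ in range(3): collar()
E
```

```text
tcp [0.5666 0.1535 0.1565] [-3.1357  0.0034  1.2556] collar [567.3 151.7] 9 zmed 0.1273 exp 0.1273 blade 29 [566.8 150.4  70.6] ang -0.3218518842381687
tcp [0.5676 0.1538 0.1592] [-3.1387e+00  1.6000e-03  1.2556e+00] collar [567.9 151.7] 9 zmed 0.1301 exp 0.13 blade 33 [568.  150.9  74. ] ang -0.3217163567229874
tcp [0.5684 0.154  0.161 ] [-3.1415e+00  1.0000e-04  1.2557e+00] collar [569.5 152.2] 8 zmed 0.1321 exp 0.1318 blade 27 [568.7 151.4  74.6] ang -0.3406254424677003
```

Run:
```python
from plan import *
plan([(.5657,.1566,.147,1.256,2)])
```

```text
at [0.5688 0.1542 0.1619] 1.2558 q6 0.518 t 8.5
reach [0.5658 0.1564 0.1471] 1.256
[{"dp":[0.02,-0.05,0.19],"twist":-0.0},{"dp":[0.01,-0.04,0.18],"twist":-0.0}]
```

Emit:
{"method": "step_arm", "body": {"deltas": [{"dp": [0.03,-0.01,0.16],"twist": 0},{"dp": [0.02,-0.01,0.16],"twist": 0},{"dp": [0,0,0],"twist": 0},{"dp": [0,0,0],"twist": 0}]}}

```text
time_s: 8.9
ee_pos: [0.5682, 0.1561, 0.1475]
eef_rot: [-3.142, -0.0, 1.256]
force: [0.8, 0.2, -0.9]
grip_width: 0.0117
grip_force: 60.0
```

Run:
```python
from coll import *
for _ in range(3): o=collar(); print(o['force'].round(1),o['joint_vel'].round(3))
```

```text
tcp [0.5682 0.1561 0.1475] [-3.1416 -0.      1.2558] collar [569.3 153.4] 9 zmed 0.1185 exp 0.1183 blade 27 [567.8 153.5  61.3] ang -0.28722674719420593
[ 0.8  0.2 -0.9] [-0.001 -0.002 -0.007  0.    -0.001 -0.   ]
tcp [0.5683 0.1561 0.1477] [ 3.1414e+00 -1.0000e-04  1.2558e+00] collar [569.4 153.8] 11 zmed 0.1187 exp 0.1185 blade 28 [569.3 153.1  62. ] ang -0.2826557632256527
[ 0.6  0.2 -1. ] [-0.002 -0.003 -0.     0.002 -0.002 -0.   ]
tcp [0.5684 0.156  0.1477] [ 3.1413e+00 -2.0000e-04  1.2557e+00] collar [568.7 154. ] 9 zmed 0.1184 exp 0.1185 blade 28 [568.3 153.3  62.1] ang -0.4000192687045784
[ 0.6  0.2 -1.3] [-0.001 -0.001 -0.001 -0.001 -0.001  0.001]
```

Emit:
{"method": "step_arm", "body": {"deltas": [{"dp": [0,-0.07,0],"twist": 0},{"dp": [0,0,0.07],"twist": 0},{"dp": [0,0,0.06],"twist": 0},{"dp": [0,0,0.03],"twist": 0},{"dp": [0,0,0.03],"twist": 0},{"dp": [0,0,0],"twist": 0},{"dp": [0,0,0],"twist": 0}]}}

```text
time_s: 9.75
ee_pos: [0.5656, 0.1569, 0.1399]
eef_rot: [3.142, -0.0, 1.256]
force: [0.1, 0.5, -0.8]
grip_width: 0.0115
grip_force: 60.0
```

```bash
cat > st.py <<'E'
from h import *
o=ctrl.get_obs(); print(o['time_s'],o['ee_pos'].round(4),o['eef_rot'].round(4),o['force'].round(1),o['moment'].round(3),o['grip_width'].round(4))
E
python3 st.py
```

```text
Traceback (most recent call last):
  File "st.py", line 2, in <module>
    o=ctrl.get_obs(); print(o['time_s'],o['ee_pos'].round(4),o['eef_rot'].round(4),o['force'].round(1),o['moment'].round(3),o['grip_width'].round(4))
                                                                                                                            ^^^^^^^^^^^^^^^^^^^^^
AttributeError: 'float' object has no attribute 'round'
```

Emit:
{"method": "step_arm", "body": {"deltas": [{"dp": [0,0,0.04],"twist": 0},{"dp": [0,0,0.04],"twist": 0},{"dp": [0,0,0],"twist": 0},{"dp": [0,0,0],"twist": 0}]}}

```text
time_s: 10.15
ee_pos: [0.5656, 0.1569, 0.1366]
eef_rot: [-3.141, 0.0, 1.256]
force: [0.4, 0.6, -0.4]
grip_width: 0.0116
grip_force: 60.0
```

```bash
sed -i "s/,o\['grip_width'\].round(4)//" st.py; python3 st.py
```

```text
10.15 [0.5656 0.1569 0.1366] [-3.1415  0.      1.2557] [ 0.4  0.6 -0.4] [-0.063 -0.032 -0.048]
```

```bash
cat > turn.py <<'E'
from plan import *
def turn(S,y0,y1,n,z,o=-.0022):
    plan([(S[0]-o*np.cos(y),S[1]-o*np.sin(y),z,y,1) for y in np.linspace(y0,y1,n+1)[1:]])
E
python3 -c "
from turn import *
turn((.5648,.1548),1.256,.47,16,.1366)" | grep -v reach
```

```text
at [0.5656 0.1569 0.1366] 1.2557 q6 0.523 t 10.15
[{"dp":[0.0,0.0,0.0],"twist":0.7},{"dp":[0.0,0.0,0.0],"twist":0.7},{"dp":[0.0,0.01,0.0],"twist":0.71},{"dp":[0.0,0.0,0.0],"twist":0.7},{"dp":[0.0,0.0,0.0],"twist":0.7},{"dp":[0.0,0.0,0.0],"twist":0.71},{"dp":[0.0,0.01,0.0],"twist":0.7},{"dp":[0.0,0.0,0.0],"twist":0.7},{"dp":[0.0,0.0,0.0],"twist":0.71},{"dp":[0.0,0.0,0.0],"twist":0.7},{"dp":[0.0,0.01,0.0],"twist":0.71},{"dp":[0.0,0.0,0.0],"twist":0.7}]
[{"dp":[0.0,0.0,0.0],"twist":0.7},{"dp":[0.0,0.01,0.0],"twist":0.71},{"dp":[0.0,0.0,0.0],"twist":0.7},{"dp":[0.0,0.0,0.0],"twist":0.7}]
```

Emit:
{"method": "step_arm", "body": {"deltas": [{"dp": [0,0.003,0],"twist": 0.7},{"dp": [0,0.003,0],"twist": 0.7},{"dp": [0,0.003,0],"twist": 0.7},{"dp": [0,0.003,0],"twist": 0.7},{"dp": [0,0,0],"twist": 0}]}}

```text
time_s: 10.65
ee_pos: [0.566, 0.1567, 0.1367]
eef_rot: [-3.142, 0.0, 1.06]
force: [-0.8, -0.3, -1.5]
grip_width: 0.0116
grip_force: 60.0
```

```bash
python3 st.py
```

```text
10.65 [0.566  0.1567 0.1367] [-3.1415e+00  1.0000e-04  1.0595e+00] [-0.8 -0.3 -1.5] [-0.116  0.124  0.145]
```

Emit:
{"method": "step_arm", "body": {"deltas": [{"dp": [0,0.003,0],"twist": 0.7},{"dp": [0,0.003,0],"twist": 0.7},{"dp": [0,0.003,0],"twist": 0.7},{"dp": [0,0.003,0],"twist": 0.7},{"dp": [0,0.003,0],"twist": 0.7},{"dp": [0,0.003,0],"twist": 0.7},{"dp": [0,0.003,0],"twist": 0.7},{"dp": [0,0.003,0],"twist": 0.7},{"dp": [0,0.003,0],"twist": 0.7},{"dp": [0,0.003,0],"twist": 0.7},{"dp": [0,0.003,0],"twist": 0.7}]}}

```text
time_s: 11.75
ee_pos: [0.5669, 0.1559, 0.1367]
eef_rot: [-3.141, 0.0, 0.523]
force: [-1.3, 0.6, -1.1]
grip_width: 0.0114
grip_force: 60.0
```

```bash
python3 st.py
```

```text
11.75 [0.5669 0.1559 0.1367] [-3.1413e+00  1.0000e-04  5.2250e-01] [-1.3  0.6 -1.1] [0.116 0.206 0.151]
```

Emit:
{"method": "step_arm", "body": {"deltas": [{"dp": [0,0.003,0],"twist": 0.7},{"dp": [0,0.003,0],"twist": 0.7},{"dp": [0,0.003,0],"twist": 0.7},{"dp": [0,0.003,0],"twist": 0.7},{"dp": [0,0.001,0],"twist": 0.25},{"dp": [0,0.001,0],"twist": 0.25}]}}

```text
time_s: 12.35
ee_pos: [0.5672, 0.1554, 0.1367]
eef_rot: [-3.141, 0.0, 0.293]
force: [-1.4, 0.6, -0.5]
grip_width: 0.0115
grip_force: 60.0
```

```bash
python3 st.py
```

```text
12.35 [0.5672 0.1554 0.1367] [-3.1414  0.      0.2931] [-1.4  0.6 -0.5] [0.287 0.25  0.06 ]
```

Emit:
{"method": "step_arm", "body": {"deltas": [{"dp": [0,0.001,0],"twist": 0.25},{"dp": [0,0.001,0],"twist": 0.25},{"dp": [0,0.001,0],"twist": 0.25}]}}

```text
time_s: 12.65
ee_pos: [0.5672, 0.1552, 0.1367]
eef_rot: [-3.141, 0.0, 0.239]
force: [-0.3, 1.6, -0.8]
grip_width: 0.0114
grip_force: 60.0
```

```bash
python3 st.py
```

```text
12.65 [0.5672 0.1552 0.1367] [-3.1415  0.      0.239 ] [-0.3  1.6 -0.8] [0.384 0.254 0.103]
```

Emit:
{"method": "step_arm", "body": {"deltas": [{"dp": [0,0.001,0],"twist": 0.25},{"dp": [0,0.001,0],"twist": 0.25},{"dp": [0,0.001,0],"twist": 0.25}]}}

```text
time_s: 12.95
ee_pos: [0.5673, 0.1551, 0.1366]
eef_rot: [-3.142, 0.0, 0.186]
force: [-1.3, 1.5, -0.8]
grip_width: 0.0116
grip_force: 60.0
```

```bash
python3 st.py
```

```text
12.95 [0.5673 0.1551 0.1366] [-3.1415e+00  1.0000e-04  1.8620e-01] [-1.3  1.5 -0.8] [0.404 0.31  0.109]
```

Emit:
{"method": "step_arm", "body": {"deltas": [{"dp": [0,0.001,0],"twist": 0.25},{"dp": [0,0.001,0],"twist": 0.25},{"dp": [0,0.001,0],"twist": 0.25}]}}

```text
time_s: 13.25
ee_pos: [0.5673, 0.155, 0.1367]
eef_rot: [-3.142, -0.0, 0.134]
force: [-0.8, 1.7, -1.0]
grip_width: 0.0113
grip_force: 60.0
```

```bash
python3 st.py
```

```text
13.25 [0.5673 0.155  0.1367] [-3.1416e+00 -1.0000e-04  1.3380e-01] [-0.8  1.7 -1. ] [0.48  0.3   0.053]
```

Emit:
{"method": "step_arm", "body": {"deltas": [{"dp": [0,0.001,0],"twist": 0.25},{"dp": [0,0.001,0],"twist": 0.25},{"dp": [0,0.001,0],"twist": 0.25}]}}

```text
time_s: 13.55
ee_pos: [0.5673, 0.1548, 0.1367]
eef_rot: [-3.142, -0.0, 0.081]
force: [-0.9, 2.0, -0.7]
grip_width: 0.0111
grip_force: 60.0
```

```bash
python3 st.py
```

```text
13.55 [0.5673 0.1548 0.1367] [-3.1415 -0.      0.0814] [-0.9  2.  -0.7] [0.47  0.324 0.101]
```

Emit:
{"method": "step_arm", "body": {"deltas": [{"dp": [0,0.001,0],"twist": 0.25},{"dp": [0,0.001,0],"twist": 0.25}]}}

```text
time_s: 13.75
ee_pos: [0.5673, 0.1548, 0.1366]
eef_rot: [-3.142, 0.0, 0.047]
force: [-1.0, 1.7, -0.3]
grip_width: 0.0116
grip_force: 60.0
```

```bash
python3 st.py
```

```text
13.75 [0.5673 0.1548 0.1366] [-3.1415  0.      0.0465] [-1.   1.7 -0.3] [0.461 0.217 0.126]
```

Emit:
{"method": "step_arm", "body": {"deltas": [{"dp": [0,0.001,0],"twist": 0.25},{"dp": [0,0.001,0],"twist": 0.25}]}}

```text
time_s: 13.95
ee_pos: [0.5673, 0.1547, 0.1366]
eef_rot: [-3.142, 0.0, 0.012]
force: [-0.8, 1.4, 0.2]
grip_width: 0.0115
grip_force: 60.0
```

```bash
python3 st.py
```

```text
13.95 [0.5673 0.1547 0.1366] [-3.1416  0.      0.0116] [-0.8  1.4  0.2] [0.45  0.275 0.094]
```

Emit:
{"method": "step_arm", "body": {"deltas": [{"dp": [0,0.001,0],"twist": 0.25},{"dp": [0,0.001,0],"twist": 0.25}]}}

```text
time_s: 14.15
ee_pos: [0.5673, 0.1546, 0.1366]
eef_rot: [-3.142, -0.0, -0.023]
force: [-1.3, 2.0, -0.8]
grip_width: 0.0114
grip_force: 60.0
```

```bash
python3 st.py
```

```text
14.15 [0.5673 0.1546 0.1366] [-3.1416 -0.     -0.0233] [-1.3  2.  -0.8] [0.569 0.213 0.151]
```

Emit:
{"method": "step_arm", "body": {"deltas": [{"dp": [0,0.001,0],"twist": 0.25},{"dp": [0,0.001,0],"twist": 0.25}]}}

```text
time_s: 14.35
ee_pos: [0.5673, 0.1545, 0.1367]
eef_rot: [-3.142, -0.0, -0.058]
force: [-1.0, 1.5, -0.9]
grip_width: 0.0117
grip_force: 60.0
```

```bash
python3 st.py
```

```text
14.35 [0.5673 0.1545 0.1367] [-3.1415e+00 -1.0000e-04 -5.8200e-02] [-1.   1.5 -0.9] [0.521 0.227 0.116]
```

Emit:
{"method": "step_arm", "body": {"deltas": [{"dp": [0,0.001,0],"twist": 0.25}]}}

```text
time_s: 14.45
ee_pos: [0.5673, 0.1545, 0.1367]
eef_rot: [-3.142, -0.0, -0.076]
force: [-0.7, 1.8, -0.5]
grip_width: 0.0115
grip_force: 60.0
```

```bash
python3 st.py
```

```text
14.45 [0.5673 0.1545 0.1367] [-3.1416 -0.     -0.0757] [-0.7  1.8 -0.5] [0.621 0.268 0.136]
```

Emit:
{"method": "step_arm", "body": {"deltas": [{"dp": [0,0.001,0],"twist": 0.25},{"dp": [0,0.001,0],"twist": 0.25}]}}

```text
time_s: 14.65
ee_pos: [0.5673, 0.1544, 0.1367]
eef_rot: [-3.142, -0.0, -0.111]
force: [-0.8, 0.9, -0.9]
grip_width: 0.0117
grip_force: 60.0
```

```bash
python3 st.py
```

```text
14.65 [0.5673 0.1544 0.1367] [-3.1416 -0.     -0.1105] [-0.8  0.9 -0.9] [0.58  0.246 0.124]
```

Emit:
{"method": "step_arm", "body": {"deltas": [{"dp": [0,0.001,0],"twist": 0.25}]}}

```text
time_s: 14.75
ee_pos: [0.5673, 0.1544, 0.1366]
eef_rot: [-3.142, 0.0, -0.128]
force: [-0.9, 1.1, -1.2]
grip_width: 0.0115
grip_force: 60.0
```

```bash
python3 st.py
```

```text
14.75 [0.5673 0.1544 0.1366] [-3.1416  0.     -0.1279] [-0.9  1.1 -1.2] [0.535 0.266 0.112]
```

Emit:
{"method": "step_arm", "body": {"deltas": [{"dp": [0,0.001,0],"twist": 0.25},{"dp": [0,0.001,0],"twist": 0.25}]}}

```text
time_s: 14.95
ee_pos: [0.5673, 0.1543, 0.1367]
eef_rot: [-3.142, -0.0, -0.163]
force: [-0.8, 1.8, -1.1]
grip_width: 0.0119
grip_force: 60.1
```

```bash
python3 st.py
```

```text
14.95 [0.5673 0.1543 0.1367] [-3.1416e+00 -1.0000e-04 -1.6280e-01] [-0.8  1.8 -1.1] [0.606 0.218 0.315]
```

Emit:
{"method": "step_arm", "body": {"deltas": [{"dp": [0,0.001,0],"twist": 0.25}]}}

```text
time_s: 15.05
ee_pos: [0.5673, 0.1542, 0.1367]
eef_rot: [3.142, -0.0, -0.18]
force: [-1.1, 1.4, 0.0]
grip_width: 0.0118
grip_force: 60.1
```

```bash
python3 st.py
```

```text
15.05 [0.5673 0.1542 0.1367] [ 3.1416 -0.     -0.1801] [-1.1  1.4  0. ] [0.582 0.174 0.4  ]
```

Emit:
{"method": "step_arm", "body": {"deltas": [{"dp": [0,-0.002,0],"twist": -0.55},{"dp": [0,-0.002,0],"twist": -0.55},{"dp": [0,0,0],"twist": 0},{"dp": [0,0,-0.2],"twist": 0},{"dp": [0,0,-0.4],"twist": 0},{"dp": [0,0,-0.4],"twist": 0}]}}

```text
time_s: 15.65
ee_pos: [0.5674, 0.1541, 0.1776]
eef_rot: [3.141, -0.0, -0.104]
force: [-0.5, 0.2, 0.0]
grip_width: 0.0115
grip_force: 60.0
```

```bash
python3 st.py
python3 - <<'E'
from plan import *
plan([(.6468,.0591,.185,1.331,22)])
E
```

```text
15.65 [0.5674 0.1541 0.1776] [ 3.1412e+00 -1.0000e-04 -1.0370e-01] [-0.5  0.2  0. ] [-0.003  0.045 -0.02 ]
at [0.5674 0.1541 0.1776] -0.1037 q6 1.878 t 15.65
reach [0.6466 0.059  0.1848] 1.331
[{"dp":[0.1,0.1,-0.01],"twist":-0.93},{"dp":[0.09,0.1,-0.01],"twist":-0.93},{"dp":[0.09,0.11,-0.01],"twist":-0.93},{"dp":[0.08,0.12,-0.01],"twist":-0.93},{"dp":[0.07,0.12,-0.01],"twist":-0.94},{"dp":[0.06,0.13,-0.01],"twist":-0.93},{"dp":[0.06,0.13,-0.01],"twist":-0.94},{"dp":[0.05,0.13,-0.01],"twist":-0.93},{"dp":[0.04,0.14,-0.01],"twist":-0.94},{"dp":[0.03,0.14,-0.01],"twist":-0.93},{"dp":[0.02,0.14,-0.01],"twist":-0.94},{"dp":[0.01,0.14,-0.01],"twist":-0.93}]
[{"dp":[0.0,0.14,-0.01],"twist":-0.94},{"dp":[-0.01,0.14,-0.01],"twist":-0.93},{"dp":[-0.01,0.14,-0.01],"twist":-0.94},{"dp":[-0.02,0.14,0.0],"twist":-0.93},{"dp":[-0.03,0.14,-0.01],"twist":-0.94},{"dp":[-0.04,0.13,0.0],"twist":-0.93},{"dp":[-0.05,0.13,-0.01],"twist":-0.94},{"dp":[-0.06,0.13,0.0],"twist":-0.93},{"dp":[-0.07,0.12,-0.01],"twist":-0.94},{"dp":[-0.08,0.11,0.0],"twist":-0.93}]
```

Emit:
{"method": "step_arm", "body": {"deltas": [{"dp": [0.1,0.1,-0.01],"twist": -0.93},{"dp": [0.09,0.1,-0.01],"twist": -0.93},{"dp": [0.09,0.11,-0.01],"twist": -0.93},{"dp": [0.08,0.12,-0.01],"twist": -0.93},{"dp": [0.07,0.12,-0.01],"twist": -0.94},{"dp": [0.06,0.13,-0.01],"twist": -0.93},{"dp": [0.06,0.13,-0.01],"twist": -0.94},{"dp": [0.05,0.13,-0.01],"twist": -0.93},{"dp": [0.04,0.14,-0.01],"twist": -0.94},{"dp": [0.03,0.14,-0.01],"twist": -0.93},{"dp": [0.02,0.14,-0.01],"twist": -0.94},{"dp": [0.01,0.14,-0.01],"twist": -0.93}]}}

```text
time_s: 16.85
ee_pos: [0.611, 0.1017, 0.1821]
eef_rot: [3.141, -0.0, 0.681]
force: [0.1, -0.0, -0.3]
grip_width: 0.0115
grip_force: 60.0
```

Emit:
{"method": "step_arm", "body": {"deltas": [{"dp": [0,0.14,-0.01],"twist": -0.94},{"dp": [-0.01,0.14,-0.01],"twist": -0.93},{"dp": [-0.01,0.14,-0.01],"twist": -0.94},{"dp": [-0.02,0.14,0.0],"twist": -0.93},{"dp": [-0.03,0.14,-0.01],"twist": -0.94},{"dp": [-0.04,0.13,0.0],"twist": -0.93},{"dp": [-0.05,0.13,-0.01],"twist": -0.94},{"dp": [-0.06,0.13,0.0],"twist": -0.93},{"dp": [-0.07,0.12,-0.01],"twist": -0.94},{"dp": [-0.08,0.11,0.0],"twist": -0.93},{"dp": [0,0,0.45],"twist": 0},{"dp": [0,0,0.45],"twist": 0}]}}

```text
time_s: 18.05
ee_pos: [0.6471, 0.0589, 0.1484]
eef_rot: [3.14, -0.0, 1.331]
force: [-0.4, -0.3, -1.5]
grip_width: 0.0114
grip_force: 60.0
```

Emit:
{"method": "step_arm", "body": {"deltas": [{"dp": [0,0,0],"twist": 0},{"dp": [0,0,0],"twist": 0},{"dp": [0,0,0],"twist": 0}]}}

```text
time_s: 18.35
ee_pos: [0.6472, 0.0593, 0.1493]
eef_rot: [3.14, -0.0, 1.332]
force: [0.1, -0.1, -2.5]
grip_width: 0.0117
grip_force: 60.0
```

Run:
```python
from coll import *
from plan import plan
for _ in range(3): o=collar(); print(o['force'].round(1),o['moment'].round(2))
im=ctrl.camera('scene')[0]; t=ctrl.camera('top')[0]
save('ovb.png',np.hstack([cv2.resize(im[100:240,220:360],(400,400)),cv2.resize(t[130:230,180:280],(400,400))]))
slots('scene',im,((.565,.155),))
slots('top',t,((.565,.155),))
plan([(.6468,.0591,.15,1.331,1)])
```

```text
tcp [0.6472 0.0593 0.1493] [ 3.1398e+00 -4.0000e-04  1.3321e+00] collar [647.5  57.1] 8 zmed 0.1204 exp 0.1201 blade 28 [646.7  56.7  64.2] ang -0.2587486411656553
[ 0.1 -0.1 -2.5] [-0.01 -0.07 -0.04]
tcp [0.6472 0.0594 0.1492] [ 3.1398e+00 -4.0000e-04  1.3322e+00] collar [647.5  57.3] 8 zmed 0.1202 exp 0.12 blade 30 [646.6  56.7  63.4] ang -0.2551453144684045
[ 0.7  0.6 -0.9] [-0.08 -0.05  0.05]
tcp [0.6471 0.0594 0.149 ] [ 3.1400e+00 -4.0000e-04  1.3323e+00] collar [647.6  57.2] 9 zmed 0.1199 exp 0.1198 blade 29 [647.1  56.7  62.8] ang -0.20075053399758025
[-0.3 -0.6 -1.5] [-0.05 -0.11  0.01]
scene (0.565, 0.155) centre [0.5501 0.1429] r 0.0061 slot mean [0.5502 0.1426] slot world ang -1.383
top (0.565, 0.155) centre [nan nan] r 0.0 slot mean [nan nan] slot world ang -1.571
at [0.6468 0.0594 0.1484] 1.3325 q6 0.274 t 18.6
reach [0.6467 0.059  0.15  ] 1.331
[{"dp":[-0.01,0.0,-0.04],"twist":0.02}]slots.py:16: RuntimeWarning: invalid value encountered in divide
  h=cv2.convexHull((X[m]*1e5).astype(np.float32)); M=cv2.moments(h); c=np.array([M['m10'],M['m01']])/M['m00']/1e5
slots.py:19: RuntimeWarning: invalid value encountered in divide
  wt=np.clip((225 if n=='top' else 244)-g[m],0,None); Y=X[m]; mu=(wt[:,None]*Y).sum(0)/wt.sum()
```

View pics/ovb.png

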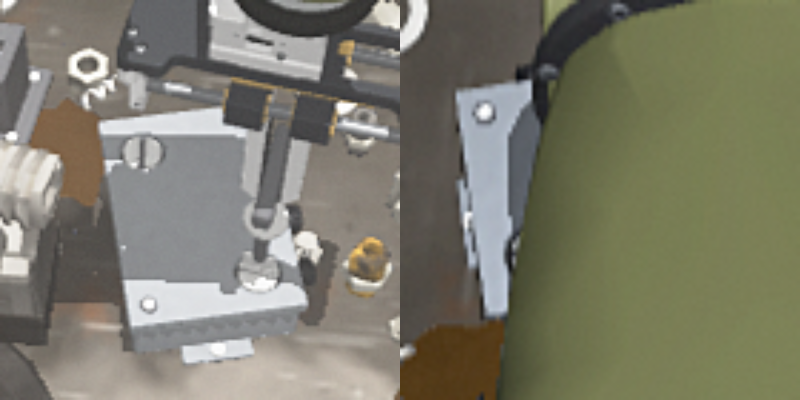

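Emit:
{"method": "step_arm", "body": {"deltas": [{"dp": [0,0,0.08],"twist": 0},{"dp": [0,0,0.07],"twist": 0},{"dp": [0,0,0.04],"twist": 0},{"dp": [0,0,0.04],"twist": 0},{"dp": [0,0,0],"twist": 0},{"dp": [0,0,0],"twist": 0}]}}

```text
time_s: 19.2
ee_pos: [0.6467, 0.0594, 0.1387]
eef_rot: [-3.142, -0.0, 1.333]
force: [1.0, 0.4, -0.6]
grip_width: 0.0113
grip_force: 60.0
```

```bash
python3 st.py
```

```text
19.2 [0.6467 0.0594 0.1387] [-3.1416 -0.      1.3326] [ 1.   0.4 -0.6] [ 0.032 -0.09  -0.085]
```

Emit:
{"method": "step_arm", "body": {"deltas": [{"dp": [0,0,0.05],"twist": 0},{"dp": [0,0,0],"twist": 0},{"dp": [0,0.003,0],"twist": 0.7},{"dp": [0,0.003,0],"twist": 0.7},{"dp": [0,0.003,0],"twist": 0.7},{"dp": [0,0.003,0],"twist": 0.7}]}}

```text
time_s: 19.8
ee_pos: [0.6471, 0.0591, 0.1366]
eef_rot: [-3.141, 0.0, 1.135]
force: [0.0, -0.0, -0.9]
grip_width: 0.0117
grip_force: 60.0
```

```bash
python3 st.py
```

```text
19.8 [0.6471 0.0591 0.1366] [-3.1414e+00  3.0000e-04  1.1352e+00] [ 0.  -0.  -0.9] [-0.154  0.114  0.12 ]
```

Emit:
{"method": "step_arm", "body": {"deltas": [{"dp": [0,0.003,0],"twist": 0.7},{"dp": [0,0.003,0],"twist": 0.7},{"dp": [0,0.003,0],"twist": 0.7},{"dp": [0,0.003,0],"twist": 0.7},{"dp": [0,0.003,0],"twist": 0.7},{"dp": [0,0.003,0],"twist": 0.7},{"dp": [0,0.003,0],"twist": 0.7},{"dp": [0,0.003,0],"twist": 0.7},{"dp": [0,0.003,0],"twist": 0.7},{"dp": [0,0.003,0],"twist": 0.7},{"dp": [0,0.003,0],"twist": 0.7},{"dp": [0,0.003,0],"twist": 0.7}]}}

```text
time_s: 21.0
ee_pos: [0.6481, 0.0584, 0.1366]
eef_rot: [-3.141, 0.0, 0.549]
force: [-1.5, -0.1, -1.0]
grip_width: 0.0114
grip_force: 60.0
```

```bash
python3 st.py
```

```text
21.0 [0.6481 0.0584 0.1366] [-3.1413e+00  3.0000e-04  5.4880e-01] [-1.5 -0.1 -1. ] [0.143 0.15  0.123]
```

Emit:
{"method": "step_arm", "body": {"deltas": [{"dp": [0,0.003,0],"twist": 0.7},{"dp": [0,0.003,0],"twist": 0.7},{"dp": [0,0.003,0],"twist": 0.7},{"dp": [0,0.003,0],"twist": 0.7},{"dp": [0,0.001,0],"twist": 0.25}]}}

```text
time_s: 21.5
ee_pos: [0.6484, 0.058, 0.1366]
eef_rot: [-3.141, 0.0, 0.336]
force: [-1.4, 1.0, -1.2]
grip_width: 0.0119
grip_force: 60.0
```

```bash
python3 st.py
```

```text
21.5 [0.6484 0.058  0.1366] [-3.1413e+00  3.0000e-04  3.3650e-01] [-1.4  1.  -1.2] [0.29  0.164 0.083]
```

Emit:
{"method": "step_arm", "body": {"deltas": [{"dp": [0,0.001,0],"twist": 0.25},{"dp": [0,0.001,0],"twist": 0.25},{"dp": [0,0.001,0],"twist": 0.25}]}}

```text
time_s: 21.8
ee_pos: [0.6485, 0.0578, 0.1366]
eef_rot: [-3.141, 0.0, 0.285]
force: [-0.3, 1.8, -1.3]
grip_width: 0.0114
grip_force: 60.0
```

```bash
python3 st.py
```

```text
21.8 [0.6485 0.0578 0.1366] [-3.1414e+00  1.0000e-04  2.8450e-01] [-0.3  1.8 -1.3] [0.334 0.209 0.122]
```

Emit:
{"method": "step_arm", "body": {"deltas": [{"dp": [0,0.001,0],"twist": 0.25},{"dp": [0,0.001,0],"twist": 0.25},{"dp": [0,0.001,0],"twist": 0.25}]}}

```text
time_s: 22.1
ee_pos: [0.6485, 0.0577, 0.1366]
eef_rot: [-3.141, 0.0, 0.232]
force: [-1.5, 2.6, -1.8]
grip_width: 0.0112
grip_force: 60.0
```

```bash
python3 st.py
```

```text
22.1 [0.6485 0.0577 0.1366] [-3.1415e+00  1.0000e-04  2.3170e-01] [-1.5  2.6 -1.8] [0.388 0.24  0.076]
```

Emit:
{"method": "step_arm", "body": {"deltas": [{"dp": [0,0.001,0],"twist": 0.25},{"dp": [0,0.001,0],"twist": 0.25}]}}

```text
time_s: 22.3
ee_pos: [0.6485, 0.0576, 0.1366]
eef_rot: [-3.141, 0.0, 0.197]
force: [-1.2, 1.6, -1.1]
grip_width: 0.0111
grip_force: 60.0
```

```bash
python3 st.py
```

```text
22.3 [0.6485 0.0576 0.1366] [-3.1415e+00  1.0000e-04  1.9670e-01] [-1.2  1.6 -1.1] [0.463 0.246 0.092]
```

Emit:
{"method": "step_arm", "body": {"deltas": [{"dp": [0,0.001,0],"twist": 0.25},{"dp": [0,0.001,0],"twist": 0.25}]}}

```text
time_s: 22.5
ee_pos: [0.6486, 0.0575, 0.1366]
eef_rot: [-3.142, 0.0, 0.162]
force: [-1.0, 2.0, -2.2]
grip_width: 0.0115
grip_force: 60.0
```

```bash
python3 st.py
```

```text
22.5 [0.6486 0.0575 0.1366] [-3.1415e+00  1.0000e-04  1.6180e-01] [-1.   2.  -2.2] [0.429 0.224 0.129]
```

Emit:
{"method": "step_arm", "body": {"deltas": [{"dp": [0,0.001,0],"twist": 0.25},{"dp": [0,0.001,0],"twist": 0.25}]}}

```text
time_s: 22.7
ee_pos: [0.6486, 0.0574, 0.1366]
eef_rot: [-3.142, 0.0, 0.127]
force: [-0.4, 1.1, -2.2]
grip_width: 0.0115
grip_force: 60.0
```

```bash
python3 st.py
```

```text
22.7 [0.6486 0.0574 0.1366] [-3.1415  0.      0.1269] [-0.4  1.1 -2.2] [0.471 0.267 0.059]
```

Emit:
{"method": "step_arm", "body": {"deltas": [{"dp": [0,0.001,0],"twist": 0.25},{"dp": [0,0.001,0],"twist": 0.25}]}}

```text
time_s: 22.9
ee_pos: [0.6486, 0.0573, 0.1366]
eef_rot: [-3.142, 0.0, 0.092]
force: [-0.3, 1.6, -1.8]
grip_width: 0.0113
grip_force: 60.0
```

```bash
python3 st.py
```

```text
22.9 [0.6486 0.0573 0.1366] [-3.1416  0.      0.0919] [-0.3  1.6 -1.8] [0.544 0.211 0.102]
```

Emit:
{"method": "step_arm", "body": {"deltas": [{"dp": [0,0.001,0],"twist": 0.25}]}}

```text
time_s: 23.0
ee_pos: [0.6486, 0.0573, 0.1366]
eef_rot: [-3.142, 0.0, 0.074]
force: [-0.7, 0.7, -2.3]
grip_width: 0.0113
grip_force: 60.0
```

```bash
python3 st.py
```

```text
23.0 [0.6486 0.0573 0.1366] [-3.1415  0.      0.0744] [-0.7  0.7 -2.3] [0.6   0.191 0.119]
```

Emit:
{"method": "step_arm", "body": {"deltas": [{"dp": [0,0.001,0],"twist": 0.25},{"dp": [0,0.001,0],"twist": 0.25}]}}

```text
time_s: 23.2
ee_pos: [0.6486, 0.0572, 0.1366]
eef_rot: [-3.142, 0.0, 0.04]
force: [-0.5, 2.3, -2.8]
grip_width: 0.0116
grip_force: 60.0
```

```bash
python3 st.py
```

```text
23.2 [0.6486 0.0572 0.1366] [-3.1415  0.      0.0395] [-0.5  2.3 -2.8] [0.547 0.212 0.087]
```

Emit:
{"method": "step_arm", "body": {"deltas": [{"dp": [0,0.001,0],"twist": 0.25},{"dp": [0,0.001,0],"twist": 0.25}]}}

```text
time_s: 23.4
ee_pos: [0.6486, 0.0571, 0.1366]
eef_rot: [-3.142, 0.0, 0.005]
force: [-0.9, 2.7, -2.6]
grip_width: 0.0114
grip_force: 60.0
```

```bash
python3 st.py
```

```text
23.4 [0.6486 0.0571 0.1366] [-3.1416e+00  1.0000e-04  4.7000e-03] [-0.9  2.7 -2.6] [0.615 0.159 0.226]
```

Torque starts to rise; one more degree at a time.

Emit:
{"method": "step_arm", "body": {"deltas": [{"dp": [0,0.001,0],"twist": 0.25}]}}

```text
time_s: 23.5
ee_pos: [0.6486, 0.0571, 0.1366]
eef_rot: [-3.142, 0.0, -0.013]
force: [-1.2, 2.9, -2.7]
grip_width: 0.0112
grip_force: 60.1
```

```bash
python3 st.py
```

```text
23.5 [0.6486 0.0571 0.1366] [-3.1416e+00  1.0000e-04 -1.2600e-02] [-1.2  2.9 -2.7] [0.581 0.193 0.342]
```

Emit:
{"method": "step_arm", "body": {"deltas": [{"dp": [0,0,0],"twist": 0.1}]}}

```text
time_s: 23.6
ee_pos: [0.6486, 0.0571, 0.1366]
eef_rot: [-3.142, 0.0, -0.019]
force: [-0.2, 2.0, -2.2]
grip_width: 0.0115
grip_force: 60.1
```

```bash
python3 st.py
```

```text
23.6 [0.6486 0.0571 0.1366] [-3.1416e+00  1.0000e-04 -1.9300e-02] [-0.2  2.  -2.2] [0.628 0.168 0.323]
```

Emit:
{"method": "step_arm", "body": {"deltas": [{"dp": [0,0,0],"twist": 0.15}]}}

```text
time_s: 23.7
ee_pos: [0.6486, 0.0571, 0.1366]
eef_rot: [3.142, 0.0, -0.029]
force: [-0.8, 1.3, -2.9]
grip_width: 0.0116
grip_force: 60.1
```

```bash
python3 st.py
```

```text
23.7 [0.6486 0.0571 0.1366] [ 3.1416  0.     -0.0292] [-0.8  1.3 -2.9] [0.627 0.184 0.403]
```

Emit:
{"method": "step_arm", "body": {"deltas": [{"dp": [0,-0.002,0],"twist": -0.55},{"dp": [0,-0.002,0],"twist": -0.55},{"dp": [0,0,0],"twist": 0},{"dp": [0,0,-0.2],"twist": 0},{"dp": [0,0,-0.6],"twist": 0},{"dp": [0,0,-0.9],"twist": 0}]}}

```text
time_s: 24.3
ee_pos: [0.6481, 0.0569, 0.2045]
eef_rot: [3.141, 0.003, 0.046]
force: [1.1, 0.4, -0.3]
grip_width: 0.0115
grip_force: 60.0
```

```bash
python3 st.py
python3 - <<'E'
from slots import *
from plan import *
plan([(.366,.2467,.21,-.225,10),(.366,.2467,.1192,-.225,4)])
t=ctrl.camera('scene')[0]; slots('scene',t)
E
```

```text
24.3 [0.6481 0.0569 0.2045] [3.1412e+00 2.6000e-03 4.6400e-02] [ 1.1  0.4 -0.3] [0.035 0.029 0.032]
at [0.6481 0.0569 0.2045] 0.0464 q6 1.556 t 24.3
reach [0.3659 0.2466 0.2101] -0.225
reach [0.3659 0.2466 0.1193] -0.225
[{"dp":[-0.68,-0.51,-0.01],"twist":0.39},{"dp":[-0.7,-0.49,-0.01],"twist":0.39},{"dp":[-0.71,-0.47,-0.01],"twist":0.39},{"dp":[-0.72,-0.45,-0.02],"twist":0.39},{"dp":[-0.73,-0.43,-0.01],"twist":0.39},{"dp":[-0.75,-0.41,-0.02],"twist":0.39},{"dp":[-0.75,-0.39,-0.01],"twist":0.39},{"dp":[-0.77,-0.37,-0.02],"twist":0.39},{"dp":[-0.77,-0.34,-0.01],"twist":0.38},{"dp":[-0.79,-0.32,-0.02],"twist":0.39},{"dp":[0.0,0.0,0.57],"twist":-0.0},{"dp":[0.0,0.0,0.57],"twist":-0.0}]
[{"dp":[0.0,0.0,0.57],"twist":-0.0},{"dp":[0.0,0.0,0.56],"twist":-0.0}]
scene (0.565, 0.155) centre [0.5526 0.1397] r 0.0117 slot mean [0.5531 0.1414] slot world ang -1.254
scene (0.646, 0.057) centre [0.6576 0.0532] r 0.0102 slot mean [0.657  0.0527] slot world ang 0.279
```

Emit:
{"method": "step_arm", "body": {"deltas": [{"dp": [-0.68,-0.51,-0.01],"twist": 0.39},{"dp": [-0.7,-0.49,-0.01],"twist": 0.39},{"dp": [-0.71,-0.47,-0.01],"twist": 0.39},{"dp": [-0.72,-0.45,-0.02],"twist": 0.39},{"dp": [-0.73,-0.43,-0.01],"twist": 0.39},{"dp": [-0.75,-0.41,-0.02],"twist": 0.39},{"dp": [-0.75,-0.39,-0.01],"twist": 0.39},{"dp": [-0.77,-0.37,-0.02],"twist": 0.39},{"dp": [-0.77,-0.34,-0.01],"twist": 0.38},{"dp": [-0.79,-0.32,-0.02],"twist": 0.39},{"dp": [0,0,0.57],"twist": 0},{"dp": [0,0,0.57],"twist": 0}]}}

```text
time_s: 25.55
ee_pos: [0.3662, 0.2472, 0.1655]
eef_rot: [-3.139, -0.003, -0.223]
force: [0.3, -1.2, -0.8]
grip_width: 0.0112
grip_force: 60.0
```

Emit:
{"method": "step_arm", "body": {"deltas": [{"dp": [0,0,0.57],"twist": 0},{"dp": [0,0,0.5],"twist": 0},{"dp": [0,0,0],"twist": 0},{"dp": [0,0,0],"twist": 0}]}}

```text
time_s: 25.95
ee_pos: [0.3666, 0.2466, 0.1229]
eef_rot: [-3.141, -0.001, -0.224]
force: [-1.1, -1.2, -0.1]
grip_width: 0.0113
grip_force: 60.0
```

Run:
```python
from coll import *
from plan import *
for _ in range(2): o=collar()
im,d,W=cloud('scene')
m=sel(W,.36,.52,.15,.32,.072,.0785)&~sel(W,.33,.395,.1,.4,0,1); print('fork',rect(W[m]))
plan([(.4294,.2323,.120,-.225,6)])
save('ent.png',cv2.resize(im[70:170,140:260],(600,500)))
slots('top',ctrl.camera('top')[0])
```

```text
tcp [0.3666 0.2466 0.1229] [-3.141e+00 -9.000e-04 -2.243e-01] collar [366.9 247.5] 9 zmed 0.0934 exp 0.0937 blade 20 [367.3 245.7  37.4] ang 1.3298632888480655
tcp [0.3668 0.2467 0.1232] [-3.1404e+00 -1.6000e-03 -2.2410e-01] collar [367.9 246.9] 8 zmed 0.0938 exp 0.094 blade 18 [367.6 244.6  37.5] ang 1.3298789321205151
fork (array([445.2, 258. ]), array([115.6,  69. ]), 76.5)
at [0.3668 0.2468 0.1231] -0.2239 q6 2.304 t 26.1
reach [0.4295 0.2325 0.1199] -0.225
[{"dp":[0.27,0.0,0.01],"twist":0.0},{"dp":[0.27,0.0,0.01],"twist":0.0},{"dp":[0.27,0.0,0.01],"twist":0.0},{"dp":[0.27,0.0,0.02],"twist":0.01},{"dp":[0.26,0.0,0.01],"twist":0.0},{"dp":[0.27,0.0,0.02],"twist":0.01}]
top (0.565, 0.155) centre [0.5649 0.1544] r 0.0132 slot mean [0.5649 0.1544] slot world ang 1.551
top (0.646, 0.057) centre [0.6463 0.0568] r 0.0131 slot mean [0.6464 0.0569] slot world ang -1.433
```

View pics/ent.png

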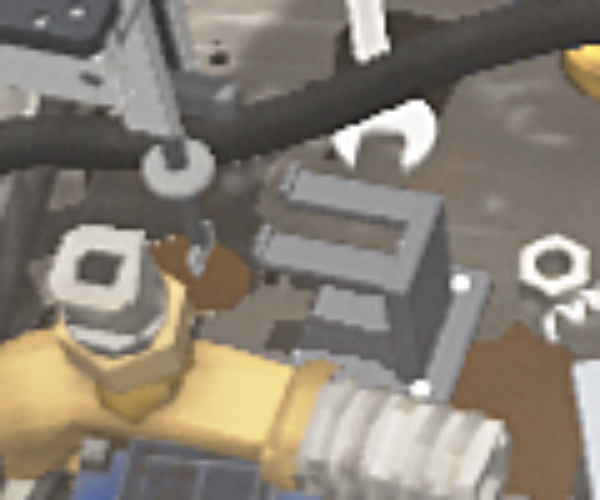

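Emit:
{"method": "step_arm", "body": {"deltas": [{"dp": [0.27,0,0],"twist": 0},{"dp": [0.27,0,0],"twist": 0},{"dp": [0.27,0,0.01],"twist": 0},{"dp": [0.27,0,0.01],"twist": 0},{"dp": [0.26,0,0.01],"twist": 0},{"dp": [0.26,0,0.02],"twist": 0},{"dp": [0,0,0],"twist": 0},{"dp": [0,0,0],"twist": 0}]}}

```text
time_s: 26.95
ee_pos: [0.4285, 0.2322, 0.1196]
eef_rot: [3.141, 0.001, -0.224]
force: [-0.0, 0.0, -1.2]
grip_width: 0.0113
grip_force: 60.0
```

```bash
python3 st.py
python3 - <<'E'
from coll import *
for _ in range(2): o=collar()
im,d,W=cloud('scene')
m=sel(W,.40,.52,.15,.275,.072,.0785); print('fork',rect(W[m]))
save('in.png',cv2.resize(im[70:170,140:260],(600,500)))
E
```

```text
26.95 [0.4285 0.2322 0.1196] [ 3.1413e+00  5.0000e-04 -2.2390e-01] [-0.   0.  -1.2] [ 0.093  0.04  -0.042]
tcp [0.4285 0.2322 0.1196] [ 3.1413e+00  5.0000e-04 -2.2390e-01] collar [429.1 232.2] 10 zmed 0.0903 exp 0.0904 blade 13 [436.5 217.2  33.4] ang -0.7626440925447333
tcp [0.4283 0.2323 0.1197] [ 3.1415e+00  3.0000e-04 -2.2370e-01] collar [427.9 232.1] 9 zmed 0.0906 exp 0.0905 blade 14 [440.  214.3  35.1] ang -0.7607924247670703
fork (array([438.4, 229.5]), array([57.4, 67.8]), 78.3)
```

View pics/in.png

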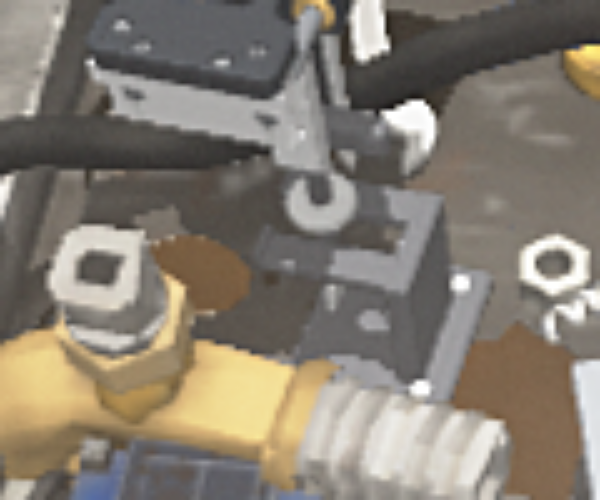

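Emit:
{"method": "step_arm", "body": {"deltas": [{"dp": [0,0,0.08],"twist": 0},{"dp": [0,0,0.08],"twist": 0},{"dp": [0,0,0.06],"twist": 0},{"dp": [0,0,0],"twist": 0},{"dp": [0,0,0],"twist": 0}]}}

```text
time_s: 27.6
ee_pos: [0.4285, 0.2323, 0.111]
eef_rot: [3.142, 0.0, -0.224]
force: [-1.0, -0.8, -0.9]
grip_width: 0.0116
grip_force: 60.0
```

```bash
python3 st.py
```

```text
27.6 [0.4285 0.2323 0.111 ] [ 3.1415e+00  1.0000e-04 -2.2350e-01] [-1.  -0.8 -0.9] [ 0.008  0.015 -0.041]
```

Emit:
{"method": "step_arm", "body": {"deltas": [{"dp": [0,0,0.02],"twist": 0},{"dp": [0,0,0.01],"twist": 0},{"dp": [0,0,0],"twist": 0}]}}

```text
time_s: 27.9
ee_pos: [0.4287, 0.2324, 0.1102]
eef_rot: [-3.141, -0.0, -0.224]
force: [-1.2, 0.4, 3.1]
grip_width: 0.0116
grip_force: 60.0
```

```bash
python3 st.py
```

```text
27.9 [0.4287 0.2324 0.1102] [-3.1412e+00 -5.0000e-04 -2.2360e-01] [-1.2  0.4  3.1] [ 0.082  0.167 -0.02 ]
```

Emit:
{"method": "step_arm", "body": {"deltas": [{"dp": [0,0,0],"twist": 0},{"dp": [0,0,0],"twist": 0}], "squeeze": 5}}

```text
time_s: 28.1
ee_pos: [0.4288, 0.2324, 0.1101]
eef_rot: [-3.141, -0.001, -0.224]
force: [-0.0, 1.6, 4.4]
grip_width: 0.0123
grip_force: 5.0
```

Emit:
{"method": "step_arm", "body": {"deltas": [{"dp": [0,0,0],"twist": 0},{"dp": [0,0,0],"twist": 0},{"dp": [0,0,0],"twist": 0},{"dp": [0,0,0],"twist": 0}], "gripper": -0.06}}

```text
time_s: 28.5
ee_pos: [0.4285, 0.2322, 0.1097]
eef_rot: [3.141, 0.0, -0.224]
force: [0.0, -0.8, 0.7]
grip_width: 0.0404
grip_force: 0.0
```

Emit:
{"method": "step_arm", "body": {"deltas": [{"dp": [0,0,-0.2],"twist": 0},{"dp": [0,0,-0.4],"twist": 0},{"dp": [0,0,-0.8],"twist": 0},{"dp": [0,0,-0.8],"twist": 0},{"dp": [0,0,-0.8],"twist": 0},{"dp": [0,0,-0.8],"twist": 0},{"dp": [-0.5,0.2,-0.5],"twist": 0},{"dp": [-0.5,0.2,-0.5],"twist": 0},{"dp": [-0.5,0.2,0],"twist": 0},{"dp": [0,0,0],"twist": 0},{"dp": [0,0,0],"twist": 0}]}}

```text
time_s: 29.6
ee_pos: [0.3648, 0.2222, 0.3023]
eef_rot: [-3.141, -0.001, -0.223]
force: [0.0, 0.0, -0.3]
grip_width: 0.0445
grip_force: 0.0
```

```bash
python3 st.py
python3 - <<'E'
from slots import *
im,d,W=cloud('scene')
for nm,b in dict(bar=(.36,.5,.15,.28,.115,.142),collar=(.40,.46,.2,.27,.0795,.085)).items():
    Q=W[sel(W,*b)]; print(nm,len(Q),rect(Q),np.median(Q[:,2]))
t=ctrl.camera('top')[0]; slots('top',t)
save('end.png',np.hstack([cv2.resize(im[70:170,140:240],(400,400)),cv2.resize(t[130:290,140:300],(400,400))]))
E
```

```text
29.6 [0.3648 0.2222 0.3023] [-3.1411e+00 -6.0000e-04 -2.2330e-01] [ 0.   0.  -0.3] [ 0.054  0.032 -0.014]
bar 290 (array([429.4, 232.1]), array([15.7, 68.4]), 75.5) 0.13292104619109985
collar 93 (array([425.1, 231.6]), array([46. , 36.3]), 74.9) 0.08117704693718675
top (0.565, 0.155) centre [0.5648 0.1543] r 0.0132 slot mean [0.5649 0.1545] slot world ang 1.552
top (0.646, 0.057) centre [0.6463 0.0568] r 0.0132 slot mean [0.6464 0.0569] slot world ang -1.433
```

View pics/end.png

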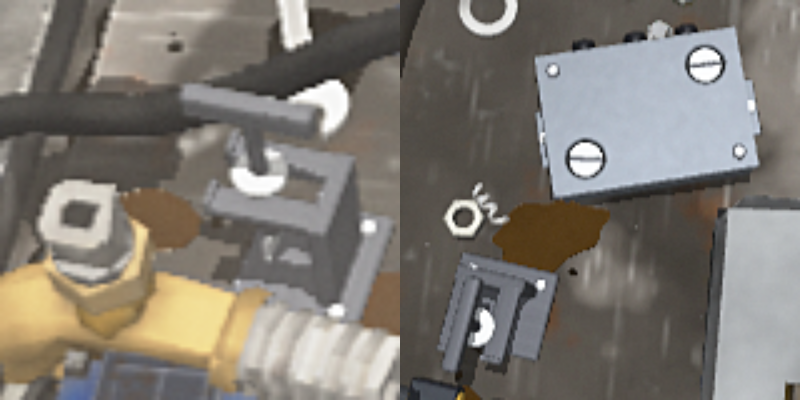

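The left crop shows the key hanging upright with its collar on the prongs (about 260,180). The right crop shows both slots turned, screw a at (585,158) and screw b at (705,64).

```bash
python3 -c "
from station import ctrl
print(ctrl.hand_in())"
```

```text
the job is handed in; nothing more can be done
None
```

Both screws are turned clockwise until I felt their stops (about 1.76 rad for a, 1.60 rad for b, at up to roughly 0.4 N m). The key hangs upright in its fork, released, and the job was handed in at about 30 s of the 72 s allowed.

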